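# Unsleeve and cap the chocolate cartridge

### The job

Printing is over: slide the black insulating jacket up off the leaning steel cartridge and stand it upright in the drip tray, clear of the steel mug. Then pinch the two tabs of the white dust cap together, push the cap fully home in the cartridge's mouth and let the tabs spring out so that it is locked under the rim. Leave the mug, jar and bottle where they are.

Things in the scene. Friction and masses are not known exactly. Their poses are not given: they have to be found in the camera images.
- stand: Fixed aluminium cartridge stand: base plate 170 x 140 x 10 mm, origin at the centre of its underside, z up, front -x. Two grey cheek plates (outer faces at y = +-56 mm, 95 mm high, x = -8 to 78 mm) carry the clamp that holds the barrel leaning 27 degrees from vertical, mouth towards the front.
- barrel: Fixed leaning steel barrel of the stand; origin at the centre of its open mouth in the rim plane, z along its axis, up and out of the mouth, y as the stand's. Outside diameter 54 mm down to z = -117 mm, where a shoulder of diameter 68 mm stands, the clamp block below it. Opening 43 mm in diameter for the first 6 mm (the inward rim), then 49 mm to z = -80 mm.
- jacket: Loose black plastic sleeve, outside diameter 66 mm, bore 58 mm, 95 mm long, 0.15 to 0.3 kg, origin at the centre of its lower end, z along its axis. At the start it is on the barrel with its lower end on the shoulder; its upper end is then about 21 mm below the mouth. It slides freely and comes off only past the mouth.
- cap: Loose white plastic dust cap, 0.12 kg, standing nose down on the mat; origin at the centre of the plug's foot, z up its axis. Plug 39 mm in diameter, 26 mm long, its foot tapered to 26 mm over the first 11 mm; flange 64 mm in diameter from z = 26 to 31 mm; two finger tabs (tab_a, tab_b) above the flange. The cap enters the mouth only while both tabs are pinched; any turn about its axis fits.
- cap_seat (a point): Point on the cap's axis in the plane of the flange's underside (26 mm above its origin); it lies at the centre of the barrel's mouth when the cap is home.
- cap_grip (a point): Point on the cap's axis midway between the finger tabs, 54 mm above its origin and 23 mm above the flange.
- tab_a (a joint): Sprung finger tab on the cap's +y side: plate 24 mm wide (x), 5 mm thick, z = 33 to 71 mm, outer face at y = +22 mm released. Value 0 released, grows inward to 0.005 m at its stop (tabs then 34 mm apart outside). Spring 4 N at rest, 8.5 N at the stop. Its latch nose (z = 12.5 to 18.5 mm) reaches 24 mm from the axis released, 19 mm pinched.
- tab_b (a joint): Sprung finger tab on the cap's -y side: plate 24 mm wide (x), 5 mm thick, z = 33 to 71 mm, outer face at y = -22 mm released. Value 0 released, grows inward to 0.005 m at its stop (tabs then 34 mm apart outside). Spring 4 N at rest, 8.5 N at the stop. Its latch nose (z = 12.5 to 18.5 mm) reaches 24 mm from the axis released, 19 mm pinched.
- tray: Fixed shallow aluminium drip tray, 160 (x) x 240 (y) x 14 mm high, wall and floor 3 mm, origin at the centre of its underside.
- mat: Fixed flat black rubber mat, 200 (x) x 220 (y) x 4 mm, origin at the centre of its underside; the cap and the jar stand on it.
- beaker: Bystander: steel mug standing in the tray, diameter 62 mm, 80 mm high, handle reaching 68 mm from its axis on its own +y side; origin at the centre of its underside.
- jar: Bystander: amber glass jar standing on the mat, diameter 68 mm, 85 mm high; origin at the centre of its underside.
- bottle: Bystander: clear bottle on the table in front of the stand, diameter 58 mm, 165 mm high; origin at the centre of its underside.
Things that resemble listed ones, but are neither listed nor needed, are in the scene too. Leave any green or purple look-alike of the cap alone.

How it is judged:
By the outcome, as a careful person would: the job done as asked, in the order asked, and still so for the second after the job is handed in, with the robot touching nothing.
It also fails if it takes over 67 s, if anything falls off the work surface, if the arm or the gripper's body presses on something with over 40 N, if the wrist force passes 120 N, or if a joint passes its speed limit or range.

### The arm

A 6-joint arm with a two-finger parallel gripper is mounted at the origin on the work surface. World frame = base frame: x ahead of the robot, y to its left, z up, the work surface at z = 0. Lengths are in m, angles in rad, forces in N, time in s.
With the tool pointing down it reaches from about 0.275 to 0.75 m from the base axis. Payload 10.2 kg.
Tool frame: the origin (TCP) lies midway between the tips of the shut fingers; the grasp point (between the pads) lies tcp_to_grasp behind it (tcp_to_grasp is the distance from the TCP to the grasp point, in m); z points along the fingers, y is the direction in which the jaws open and shut (so a half turn about z gives the same grasp; the last joint's range is limited). The gripper opens to 85 mm and grips with 20 to 120 N. Pads are 22 mm wide; open, the fingers measure 114 mm over their backs; the gripper's body (76 mm by 85 mm) begins 54 mm behind the grasp point. The pads swing forward as they close: fully open they stand 13 mm farther back than shut.
Start: joints at [1.004, 0.313, 1.498, -0, 1.331, -0.223], TCP at [0.177, 0.494, 0.231] pointing down, gripper open.
Joint ranges: [-2.94, 2.94], [-0.97, 2.17], [0.19, 2.56], [-1.23, 4.37], [0.02, 3.11], [-2.88, 2.88]. Speed limits (rad/s): [2.39, 2.39, 3.01, 3.14, 3.14, 3.14].

### API

Orientations are given as a rotation vector (axis times angle).
In Python, from cell import observe, snapshot, camera_params, job_done, find_in, mark_of, tcp_to_grasp gives the robot as it stands.
- The arm moves only by the tool jog_arm, never from a script. Its argument "commands" is a list of rows, each an object of numbers: "x", "y", "z": the shift along the tool's x, y, z scaled (see below); "wx", "wy", "wz": the turn, a rotation vector about the tool's x, y, z scaled (see below). In form: [{"x": .., "y": .., "z": .., "wx": .., "wy": .., "wz": ..}, ...]. A call has 1 to 8 rows; each row is the pose to reach, as a shift and turn from the pose measured when the call began, along the tool's axes at that moment, turning the shorter way round; what a row does not reach only later rows make up. The controller multiplies each number of a shift by 1000 mm and each number of a turn by 360 degrees. A row lasts 1/10 s, in which the tool goes at most 50 mm and 8.59 degrees, less where a joint would pass 70% of its speed; a pose out of reach is approached as far as the arm can. A call with a number of a shift or a turn outside -1 to 1 is refused whole. A call with a gripper value outside its range is refused whole. "fingers" is the closure in counts, from 0 (fully open) to 255 (shut), set as the call begins (left out, the last holds). The fingers move at their own pace and stop on an object; "newtons" is the grip in N (left out, the last holds). Time passes only in rows, so rows that repeat a pose let the fingers close. It gives the time, the measured TCP pose, the force and the opening at its end, in the units of the state.
- observe(): the state, without advancing time (a new reading comes with each control period).
- snapshot(name): name is "scene" or "top" or "wrist"; returns the picture (384x512x3 uint8, blue, green, red); there is no depth.
- camera_params(name): a dict with "intrinsics" (3x3 intrinsics, pixels), "k1" (the pictures are not rectified: a ray, as slopes to the right and down, at radius r is drawn at 1 + k1 r^2 times it, then the intrinsics apply), "pose" (4x4, takes a point from camera to world coordinates). Camera axes: x right, y down, z forward; pixel columns grow to the right and rows downward; lengths in m; the calibration is good to about 2 mm. A picture is of the moment at which its call begins: read the wrist's pose just before it. camera_params takes no time and is no camera call; for the wrist camera it gives the pose at the moment of the call.
- job_done(): hands the job in, once; it reports no verdict.
Trained networks look in the newest picture that a camera, given by its name, has taken for a name from the list of things; names that differ only in an ending like _2 or _b are one class to them, and where a whole thing is asked for, a point or a joint stands for the part that bears it (a point fixed in the world has none). Each returns a list of dicts, best first, with "conf" (0 to 1); they miss things now and then, are a little off and sometimes report something else, mostly with a low value. They report only what shows in the picture. A call takes as long as a camera call. They do not tell look-alikes from the thing itself.
- find_in(camera, thing): "point" ([x, y, z] in m, in the coordinates of the camera as it stood for that picture, good to about 4 mm: the middle of the surface that is visible of it).
- mark_of(camera, thing): "point" ([x, y, z] in m, in the coordinates of the camera as it stood for that picture, good to about 4 mm: a listed point, or the origin of a listed thing).
The state is a dict: "time": time; "joint_positions": joint angles; "joint_velocities": joint speeds; "effort": joint torques, N m; "position": TCP position; "eef_rot": TCP orientation; "contact_force": force on the tool from outside, world axes, zero at the start; "wrist_torque": the same for the moment, N m; "finger_gap": finger opening in m.
Only numpy, scipy, OpenCV 4.12 (cv2) and the standard library are available. Lean on these libraries where they do the work, as an engineer would, in place of code of your own. Each camera call takes 0.05 s, during which the arm holds its last target. There are 200 camera calls.

## Working session

There is one attempt and no reset: what is moved stays moved. The work goes in short steps, Python scripts to look and compute and a tool call to move; the robot and the scene stay as the last step left them, time stands still between calls to the robot, and variables do not carry over. Pictures are saved under pics/ and viewed, about 8 in all and at most 12, crops included, and the job is handed in when it is done.

Besides the shell and the picture viewer there is one more tool, called after "Emit:" as name(argument=value, ...), one argument or row to a line, values as JSON. jog_arm: Moves the arm, as the interface text tells. Shifts and turns lie within -1 to 1; 1 stands for 1000 mm of shift or 360 degrees of turn. Its arguments: {"type":"object","properties":{"commands":{"type":"array"},"fingers":{"type":"number"},"newtons":{"type":"number"}},"required":["commands"]}

```bash
ls; mkdir -p pics; cat > h.py <<'E'
import numpy as np, cv2
from scipy.spatial.transform import Rotation as R
from cell import *
np.set_printoptions(precision=4,suppress=True)
def w(cam,p):
    T=np.array(camera_params(cam)["pose"]); return T[:3,:3]@np.array(p)+T[:3,3]
def px(cam,P):
    c=camera_params(cam);T=np.linalg.inv(np.array(c["pose"]));q=T[:3,:3]@np.array(P)+T[:3,3]
    s=q[:2]/q[2];s=s*(1+c["k1"]*(s@s));return (np.array(c["intrinsics"])@[s[0],s[1],1])[:2]
def marks(cam,names,f=mark_of):
    for n in names:
        for d in f(cam,n)[:4]:
            P=w(cam,d["point"]); print(cam,n,round(d["conf"],2),P,px(cam,P).round())
def goto(pos,rot):
    """rows for target pose from the current one"""
    o=observe();Rc=R.from_rotvec(o["eef_rot"]);
    d=Rc.inv().apply(np.array(pos)-o["position"]);r=(Rc.inv()*rot).as_rotvec()
    print("shift",d.round(4),"turn",(r/(2*np.pi)).round(4),"deg",np.degrees(np.linalg.norm(r)).round(1))
E
python3 - <<'E'
from h import *
o=observe();print(o);print(tcp_to_grasp)
a=snapshot("scene");b=snapshot("top")
cv2.imwrite("pics/a.png",a);cv2.imwrite("pics/b.png",b)
for c in ("scene","top"):
    marks(c,["stand","barrel","jacket","cap","tray","beaker","jar","bottle","mat"])
E
```

```text
pics
{'time': 0.0, 'joint_positions': array([ 1.0036,  0.3134,  1.4984,  0.    ,  1.331 , -0.2234]), 'joint_velocities': array([ 0.0012,  0.0002, -0.0019,  0.0014,  0.0005,  0.0003]), 'effort': array([ -0.0001, -41.2273, -25.9732,  -0.0002,   0.0043,   0.    ]), 'position': array([0.1768, 0.494 , 0.2307]), 'eef_rot': array([-0.5373, -3.0948,  0.0019]), 'contact_force': array([-0.673 , -0.7137,  0.719 ]), 'wrist_torque': array([ 0.0309,  0.0085, -0.002 ]), 'finger_gap': 0.08523446181617705}
0.0187
scene stand 0.74 [ 0.6554 -0.0666  0.0013] [211. 232.]
scene barrel 0.82 [ 0.6203 -0.0582  0.1987] [219. 172.]
scene barrel 0.47 [ 0.5123  0.3173 -0.0023] [352. 294.]
scene jacket 0.72 [ 0.6717 -0.0709  0.0944] [202. 209.]
scene cap 0.93 [ 0.6988  0.2595 -0.0011] [279. 323.]
scene cap 0.76 [0.5226 0.2554 0.0055] [330. 278.]
scene cap 0.66 [ 0.5242  0.0973 -0.0059] [285. 244.]
scene cap 0.41 [ 0.4283 -0.116   0.0006] [260. 191.]
scene tray 0.7 [ 0.5131 -0.3086 -0.0002] [204. 174.]
scene tray 0.29 [0.5187 0.2519 0.0305] [331. 270.]
scene beaker 0.63 [ 0.5025 -0.2554  0.0072] [216. 178.]
scene 
[... 323 characters left out ...]
.86 [ 0.6503 -0.0666  0.0008] [280. 192.]
top barrel 0.7 [ 0.6202 -0.051   0.2003] [279. 187.]
top jacket 0.75 [ 0.6698 -0.0724  0.0913] [284. 180.]
top cap 0.79 [0.5203 0.2539 0.0085] [182. 221.]
top cap 0.68 [0.5244 0.0985 0.0005] [228. 225.]
top cap 0.66 [0.6985 0.2597 0.0027] [187. 171.]
top tray 0.84 [ 0.5081 -0.311  -0.0034] [349. 240.]
top beaker 0.58 [ 0.5007 -0.2527  0.005 ] [332. 240.]
top jar 0.87 [0.5603 0.375  0.0051] [149. 207.]
top jar 0.53 [ 0.4337 -0.1129 -0.0014] [289. 257.]
top bottle 0.53 [ 0.4343 -0.1146 -0.0023] [290. 257.]
top mat 0.82 [0.5152 0.3169 0.0023] [164. 222.]
top mat 0.71 [ 0.508  -0.3083 -0.003 ] [348. 240.]
top mat 0.3 [ 0.6709 -0.0694  0.0919] [283. 180.]
```

```bash
python3 - <<'E'
import cv2,numpy as np
a=cv2.imread("pics/a.png");b=cv2.imread("pics/b.png")
c=np.vstack([cv2.resize(a[120:370,150:450],(720,600),interpolation=cv2.INTER_CUBIC)]);cv2.imwrite("pics/c.png",c)
cv2.imwrite("pics/d.png",cv2.resize(b[120:300,110:410],None,fx=2.6,fy=2.6,interpolation=cv2.INTER_CUBIC))
E
```

```text
(no output)
```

View pics/c.png

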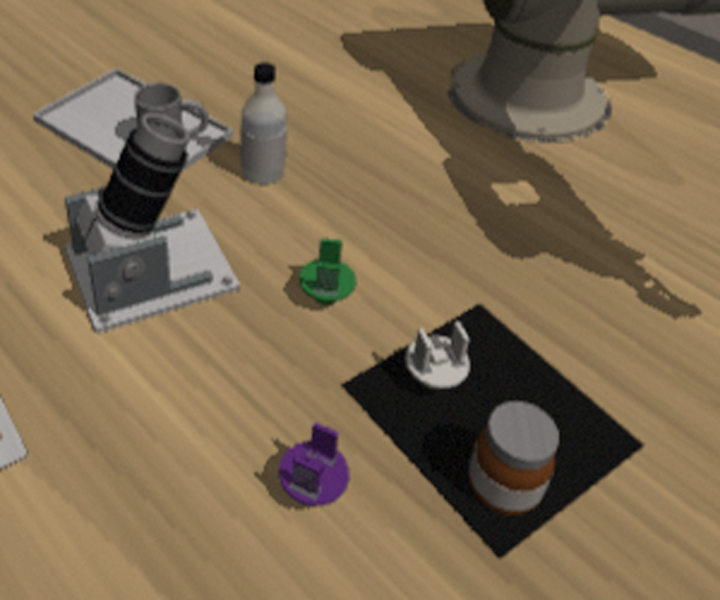

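View pics/d.png

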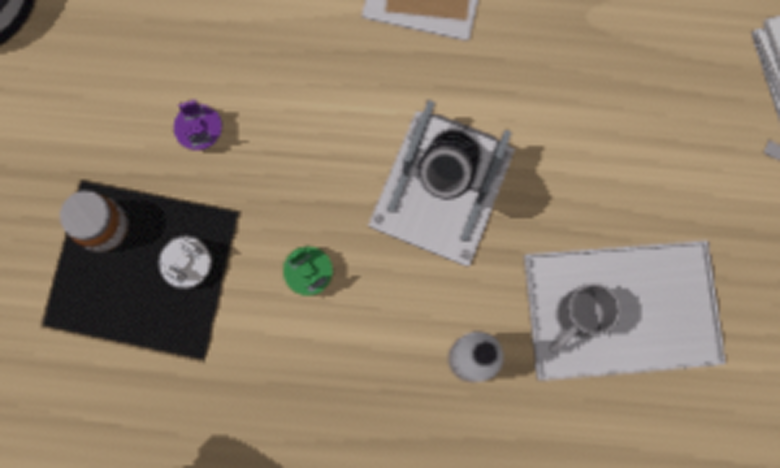

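The white cap is on the mat (scene px 330,278). Its look-alikes are green (285,244) and purple (279,323). The jacketed barrel is at (205,200) and the tray with the mug is at (205,175). Next I work out the stand yaw from the corners and the wrist camera geometry.

```bash
cat >> h.py <<'E'
def unp(cam,p,z):
    c=camera_params(cam);K=np.array(c["intrinsics"]);T=np.array(c["pose"])
    s=cv2.undistortPoints(np.array([[p]],float),K,np.array([c["k1"],0,0,0,0.]))[0,0] if 0 else None
    d=(np.linalg.inv(K)@[p[0],p[1],1])[:2];u=d.copy()
    for _ in range(20):u=d/(1+c["k1"]*(u@u))
    r=T[:3,:3]@[u[0],u[1],1];return T[:3,3]+r*(z-T[2,3])/r[2]
def tool(zdir,ydir):
    z=np.array(zdir,float);z/=np.linalg.norm(z);y=np.array(ydir,float);y-=z*(y@z);y/=np.linalg.norm(y)
    return R.from_matrix(np.c_[np.cross(y,z),y,z])
E
python3 - <<'E'
from h import *
for n,q in dict(fl=(372,225),fr=(472,263),br=(512,150),bl=(430,112)).items(): print(n,unp("top",np.array(q)/2.6+[110,120],0.01))
for n,q in dict(fl=(537,380),fr=(725,362),br=(708,242),bl=(527,255)).items(): print("tray",n,unp("top",np.array(q)/2.6+[110,120],0.014))
o=observe();Rc=R.from_rotvec(o["eef_rot"]);T=np.array(camera_params("wrist")["pose"])
print(Rc.as_matrix());print(Rc.inv().apply(T[:3,3]-o["position"]));print(Rc.inv().as_matrix()@T[:3,:3]);print(camera_params("wrist")["intrinsics"])
E
```

```text
fl [0.5914 0.0206 0.01  ]
fr [ 0.5529 -0.1121  0.01  ]
br [ 0.7078 -0.1556  0.01  ]
bl [ 0.7508 -0.0435  0.01  ]
tray fl [ 0.4113 -0.2028  0.014 ]
tray fr [ 0.4523 -0.4421  0.014 ]
tray br [ 0.6055 -0.4178  0.014 ]
tray bl [ 0.5686 -0.1818  0.014 ]
[[-0.9415  0.337  -0.    ]
 [ 0.337   0.9415 -0.    ]
 [-0.     -0.     -1.    ]]
[ 0.078  -0.0001 -0.1418]
[[ 0.0001 -0.951  -0.3093]
 [ 1.      0.0001  0.0001]
 [-0.0001 -0.3093  0.951 ]]
[[315.6703   0.     254.5294]
 [  0.     315.6703 192.6102]
 [  0.       0.       1.    ]]
```

```bash
python3 - <<'E'
from h import *
yaw=np.radians(-16);s=np.sin(np.radians(27));c=np.cos(np.radians(27))
a=np.array([-np.cos(yaw)*s,-np.sin(yaw)*s,c]);M=np.array([.620,-.054,.199])
goto(M+.12*a,tool(-a,[-np.sin(yaw),np.cos(yaw),0]))
E
```

```text
shift [-0.5475 -0.3704 -0.0746] turn [-0.0024 -0.075  -0.0101] deg 27.2
```

Emit:
jog_arm(
  commands=[
    {"x": -0.5475,"y": -0.3704,"z": -0.0746,"wx": -0.0024,"wy": -0.075,"wz": -0.0101},
    {"x": -0.5475,"y": -0.3704,"z": -0.0746,"wx": -0.0024,"wy": -0.075,"wz": -0.0101},
    {"x": -0.5475,"y": -0.3704,"z": -0.0746,"wx": -0.0024,"wy": -0.075,"wz": -0.0101},
    {"x": -0.5475,"y": -0.3704,"z": -0.0746,"wx": -0.0024,"wy": -0.075,"wz": -0.0101},
    {"x": -0.5475,"y": -0.3704,"z": -0.0746,"wx": -0.0024,"wy": -0.075,"wz": -0.0101},
    {"x": -0.5475,"y": -0.3704,"z": -0.0746,"wx": -0.0024,"wy": -0.075,"wz": -0.0101},
    {"x": -0.5475,"y": -0.3704,"z": -0.0746,"wx": -0.0024,"wy": -0.075,"wz": -0.0101},
    {"x": -0.5475,"y": -0.3704,"z": -0.0746,"wx": -0.0024,"wy": -0.075,"wz": -0.0101},
  ],
  fingers=0,
)

```text
time: 1.8
position: [0.4126, 0.1719, 0.2768]
eef_rot: [0.372, 2.646, -0.089]
contact_force: [1.0, 1.9, -0.3]
finger_gap: 0.0851
```

```bash
cat >> h.py <<'E'
def stand(M=(.620,-.054,.199),yawd=-16):
    yaw=np.radians(yawd);s=np.sin(np.radians(27));c=np.cos(np.radians(27))
    a=np.array([-np.cos(yaw)*s,-np.sin(yaw)*s,c]);return np.array(M),a,np.array([-np.sin(yaw),np.cos(yaw),0])
E
python3 - <<'E'
from h import *
snapshot("wrist") is None
marks("wrist",["cap","cap_grip"])
M,a,y=stand();goto(M+.12*a,tool(-a,y))
E
```

```text
wrist cap 0.82 [0.7024 0.2566 0.0012] [353. 200.]
wrist cap 0.75 [ 0.5249  0.0941 -0.0019] [226. 138.]
wrist cap 0.61 [0.5238 0.2529 0.0046] [340. 112.]
wrist cap_grip 0.85 [0.7016 0.264  0.0539] [363. 225.]
wrist cap_grip 0.73 [0.5246 0.0977 0.052 ] [225. 163.]
shift [-0.198  -0.1578  0.0681] turn [-0.0004  0.0001 -0.0009] deg 0.4
```

Emit:
jog_arm(
  commands=[
    {"x": -0.198,"y": -0.1578,"z": 0.0681},
    {"x": -0.198,"y": -0.1578,"z": 0.0681},
    {"x": -0.198,"y": -0.1578,"z": 0.0681},
    {"x": -0.198,"y": -0.1578,"z": 0.0681},
    {"x": -0.198,"y": -0.1578,"z": 0.0681},
    {"x": -0.198,"y": -0.1578,"z": 0.0681},
    {"x": -0.198,"y": -0.1578,"z": 0.0681},
  ],
)

```text
validation failed for argument at $.co...
```

```bash
python3 - <<'E'
from h import *
o=observe();print(o["time"],o["position"])
im=snapshot("wrist")
marks("wrist",["barrel","jacket","stand"])
M,a,y=stand();goto(M+.12*a,tool(-a,y))
x=np.cross(y,a)
# overlay predicted mouth circle & jacket top circle
def circ(M,a,y,z,r,col):
    x=np.cross(y,a)
    for t in np.linspace(0,2*np.pi,60,endpoint=False):
        p=px("wrist",M+z*a+r*(np.cos(t)*x+np.sin(t)*y));cv2.circle(big,(int(p[0]*1.5),int(p[1]*1.5)),1,col,-1)
cv2.imwrite("pics/w0.png",im)
big=cv2.resize(im,None,fx=1.5,fy=1.5,interpolation=cv2.INTER_CUBIC)
circ(M,a,y,0,.027,(0,0,255));circ(M,a,y,0,.0215,(0,0,255));circ(M,a,y,-.022,.033,(0,255,0))
cv2.imwrite("pics/w0b.png",big)
E
```

```text
1.95 [0.4132 0.1709 0.2766]
wrist jacket 0.58 [ 0.6713 -0.0625  0.0882] [159. 266.]
wrist stand 0.7 [ 0.6542 -0.0609 -0.0025] [166. 217.]
shift [-0.1997 -0.1628  0.0682] turn [ 0.0001 -0.      0.0003] deg 0.1
```

View pics/w0b.png

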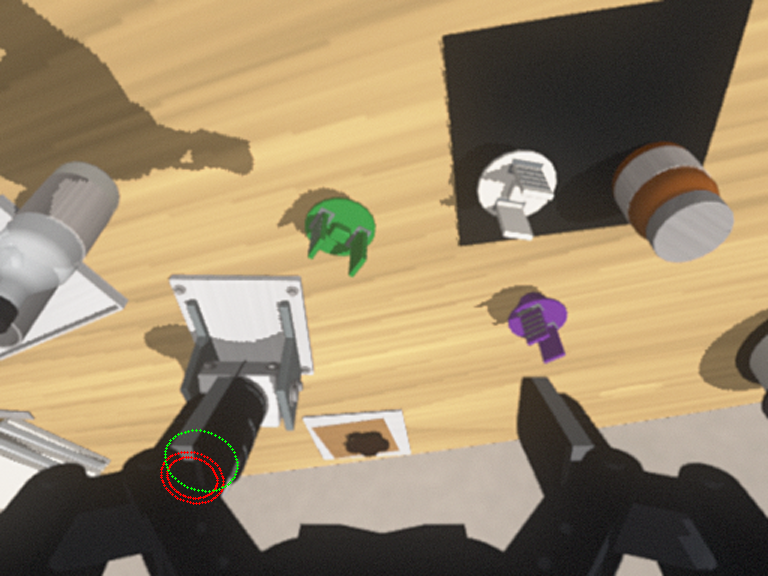

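The picture is from the old pose, because the jog was refused (the turn fields were missing). It shows the white cap at (515,185), the green one at (340,225) and the purple one at (535,325), with the barrel behind the finger. I'll retry with all the fields.

Emit:
jog_arm(
  commands=[
    {"x": -0.2,"y": -0.163,"z": 0.068,"wx": 0,"wy": 0,"wz": 0},
    {"x": -0.2,"y": -0.163,"z": 0.068,"wx": 0,"wy": 0,"wz": 0},
    {"x": -0.2,"y": -0.163,"z": 0.068,"wx": 0,"wy": 0,"wz": 0},
    {"x": -0.2,"y": -0.163,"z": 0.068,"wx": 0,"wy": 0,"wz": 0},
    {"x": -0.2,"y": -0.163,"z": 0.068,"wx": 0,"wy": 0,"wz": 0},
    {"x": -0.2,"y": -0.163,"z": 0.068,"wx": 0,"wy": 0,"wz": 0},
    {"x": -0.2,"y": -0.163,"z": 0.068,"wx": 0,"wy": 0,"wz": 0},
    {"x": -0.2,"y": -0.163,"z": 0.068,"wx": 0,"wy": 0,"wz": 0},
  ],
)

```text
time: 2.95
position: [0.5672, -0.0374, 0.3057]
eef_rot: [0.367, 2.65, -0.088]
contact_force: [-1.0, -0.1, 0.0]
finger_gap: 0.085
```

```bash
cat >> h.py <<'E'
def circ(big,f,M,a,y,z,r,col):
    x=np.cross(y,a)
    for t in np.linspace(0,2*np.pi,60,endpoint=False):
        p=px("wrist",M+z*a+r*(np.cos(t)*x+np.sin(t)*y));cv2.circle(big,(int(p[0]*f),int(p[1]*f)),1,col,-1)
E
python3 - <<'E'
from h import *
o=observe();print(o["time"],o["position"])
im=snapshot("wrist")
marks("wrist",["barrel","jacket","stand"])
M,a,y=stand();goto(M+.12*a,tool(-a,y))
cv2.imwrite("pics/w1.png",im)
big=cv2.resize(im,None,fx=1.5,fy=1.5,interpolation=cv2.INTER_CUBIC)
circ(big,1.5,M,a,y,0,.027,(0,0,255));circ(big,1.5,M,a,y,0,.0215,(0,0,255));circ(big,1.5,M,a,y,-.022,.033,(0,255,0))
cv2.imwrite("pics/w1b.png",big)
E
```

```text
2.95 [ 0.5672 -0.0374  0.3057]
wrist barrel 0.7 [ 0.6215 -0.0525  0.1987] [255. 187.]
wrist jacket 0.64 [ 0.6741 -0.0735  0.0916] [250. 159.]
wrist stand 0.57 [ 0.6558 -0.0691 -0.003 ] [250. 106.]
shift [-0.0004 -0.0011  0.0007] turn [0.0003 0.     0.0006] deg 0.2
```

View pics/w1b.png

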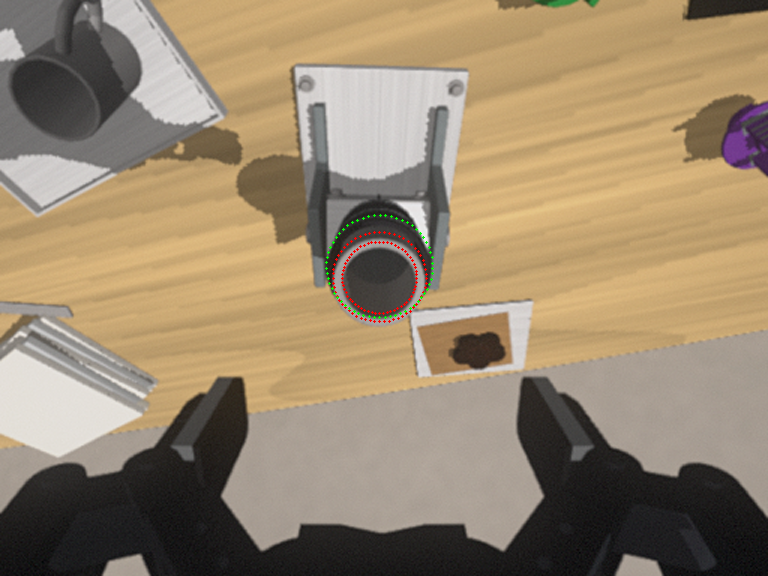

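The mouth ring is at about (379,282), roughly 3 mm off the predicted overlay. I'll refine with an ellipse fit and the base's front corners.

```bash
python3 - <<'E'
from h import *
from scipy.optimize import least_squares
im=cv2.imread("pics/w1.png");g=cv2.cvtColor(im,cv2.COLOR_BGR2GRAY)
p,q=unp("wrist",(295/1.5,66/1.5),.01),unp("wrist",(467/1.5,71/1.5),.01);print(p,q,np.linalg.norm(p-q),"yaw",np.degrees(np.arctan2(-(q-p)[0],(q-p)[1])))
# radial edges of ring
c=np.array([379/1.5,281/1.5]);I,O=[],[]
for t in np.linspace(0,2*np.pi,48,endpoint=False):
    r=np.arange(14,40,.25);pts=(c+np.c_[r*np.cos(t),r*np.sin(t)]).astype(np.float32)
    v=cv2.remap(g,pts[None,:,0],pts[None,:,1],cv2.INTER_LINEAR)[0].astype(float);d=np.gradient(cv2.GaussianBlur(v[None],(9,1),0)[0])
    i=np.argmax(np.where(r<28,d,0));I.append((t,r[i]));j=np.argmin(np.where(r>r[i],d,0));O.append((t,r[j]))
I=np.array(I);O=np.array(O);print("in",I[:,1],"\nout",O[:,1])
yaw=-16
M0,a,y=stand();x=np.cross(y,a)
def res(m,ret=0):
    e=[]
    for E,rad in((I,.0215),(O,.027)):
        P=np.array([px("wrist",m+rad*(np.cos(t)*x+np.sin(t)*y)) for t in np.linspace(0,2*np.pi,60,endpoint=False)])-c
        th=np.arctan2(P[:,1],P[:,0])%(2*np.pi);k=np.argsort(th);rr=np.hypot(*P.T)
        e+=list(np.interp(E[:,0],th[k],rr[k],period=2*np.pi)-E[:,1])
    return np.array(e)
s=least_squares(res,M0,loss="soft_l1",f_scale=.5,diff_step=1e-3);print(s.x,np.median(abs(s.fun)))
E
```

```text
[ 0.5512 -0.1049  0.01  ] [0.5921 0.0257 0.01  ] 0.1369012991766153 yaw -17.389494898098302
in [24.25 24.25 24.5  24.75 24.5  24.5  24.5  24.5  24.5  24.5  24.25 24.25
 24.5  24.5  24.5  24.75 24.5  24.75 25.   24.75 25.25 25.   25.   25.
 25.   24.75 24.5  24.25 24.   24.   23.5  23.5  23.25 22.75 22.75 22.75
 22.75 22.75 22.5  22.5  23.   23.   23.   23.25 23.5  23.75 24.   24.  ] 
out [30.   30.   29.75 28.75 34.25 29.75 28.   29.   28.75 28.5  37.   37.
 28.75 38.75 29.   29.   28.75 37.75 29.25 29.5  29.75 30.25 30.5  31.
 31.25 31.25 31.   30.75 30.5  30.   29.75 29.5  29.25 29.   28.75 28.75
 28.75 28.75 28.75 29.   29.25 29.   29.25 29.25 30.   30.   30.   30.25]Traceback (most recent call last):
  File "<stdin>", line 21, in <module>
    return func(*args, **kwargs)
    result = trf(vector_fun.fun, vector_fun.jac, x0, f0, J0, lb, ub, ftol, xtol,
                 gtol, max_nfev, x_scale, loss_function, tr_solver,
                 tr_options.copy(), verbose, callback=callback_wrapped)
    return trf_no_bounds(
        fun, jac, x0, f0, J0, ftol, xtol, gtol, max_nfev, x_scale,
        loss_function, tr_solver, tr_options, verbose, callback=callback)
    f_new = fun(x_new)
    self._update_fun()
    ~~~~~~~~~~~~~~~~^^
    self.f = self.fun_wrapped(xp_copy(self.x))
             ~~~~~~~~~~~~~~~~^^^^^^^^^^^^^^^^^
    return np.atleast_1d(self.fun(x))
                         ~~~~~~~~^^^
    return self.f(x, *self.args, **self.kwargs)
           ~~~~~~^^^^^^^^^^^^^^^^^^^^^^^^^^^^^^
  File "<stdin>", line 17, in res
  File "h.py", line 8, in px
    c=camera_params(cam);T=np.linalg.inv(np.array(c["pose"]));q=T[:3,:3]@np.array(P)+T[:3,3]
ValueError: time passes only in moves, steps and waits
```

```bash
cat >> h.py <<'E'
def ringfit(im,cam,c,M0,yawd,rmin,rsplit,rmax,outer=True):
    from scipy.optimize import least_squares
    cp=camera_params(cam);K=np.array(cp["intrinsics"]);T=np.linalg.inv(np.array(cp["pose"]));k1=cp["k1"]
    def pj(P):
        q=P@T[:3,:3].T+T[:3,3];s=q[:,:2]/q[:,2:];s=s*(1+k1*(s**2).sum(1,keepdims=True));return s@K[:2,:2].T+K[:2,2]
    g=cv2.cvtColor(im,cv2.COLOR_BGR2GRAY);c=np.array(c);I,O=[],[]
    for t in np.linspace(0,2*np.pi,48,endpoint=False):
        r=np.arange(rmin,rmax,.25);pts=(c+np.c_[r*np.cos(t),r*np.sin(t)]).astype(np.float32)
        v=cv2.remap(g,pts[None,:,0],pts[None,:,1],cv2.INTER_LINEAR)[0].astype(float);d=np.gradient(cv2.GaussianBlur(v[None],(9,1),0)[0])
        i=np.argmax(np.where(r<rsplit,d,0));I.append((t,r[i]));j=np.argmin(np.where(r>r[i],d,0));O.append((t,r[j]))
    M0,a,y=stand(M0,yawd);x=np.cross(y,a);tt=np.linspace(0,2*np.pi,120,endpoint=False)[:,None]
    def res(m):
        e=[]
        for E,rad in((np.array(I),.0215),(np.array(O),.027))[:2 if outer else 1]:
            P=pj(m+rad*(np.cos(tt)*x+np.sin(tt)*y))-c
            th=np.arctan2(P[:,1],P[:,0])%(2*np.pi);k=np.argsort(th)
            e+=list(np.interp(E[:,0],th[k],np.hypot(*P.T)[k],period=2*np.pi)-E[:,1])
        return np.array(e)
    s=least_squares(res,M0,loss="soft_l1",f_scale=.5,diff_step=1e-3);return s.x,np.median(abs(s.fun))
E
python3 - <<'E'
from h import *
im=cv2.imread("pics/w1.png")
for o in(True,False):print(ringfit(im,"wrist",(379/1.5,281/1.5),(.62,-.054,.199),-17,14,28,36,o))
E
```

```text
(array([ 0.6247, -0.0561,  0.1974]), np.float64(0.23476426638709924))
(array([ 0.6231, -0.0556,  0.1994]), np.float64(0.09408231373804554))
```

```bash
sed -i 's/def stand(M=(.620,-.054,.199),yawd=-16)/def stand(M=(.624,-.0558,.198),yawd=-17)/' h.py; python3 - <<'E'
from h import *
M,a,y=stand()
for k in(.06,-.06):goto(M+k*a,tool(-a,y))
E
```

```text
shift [-0.0038 -0.0014  0.0636] turn [0.0015 0.     0.0031] deg 1.2
shift [-0.0038 -0.0026  0.1836] turn [0.0015 0.     0.0031] deg 1.2
```

Emit:
jog_arm(
  commands=[
    {"x": -0.0038,"y": -0.0014,"z": 0.0636,"wx": 0.0015,"wy": 0,"wz": 0.0031},
    {"x": -0.0038,"y": -0.0014,"z": 0.0636,"wx": 0.0015,"wy": 0,"wz": 0.0031},
    {"x": -0.0038,"y": -0.0018,"z": 0.1,"wx": 0.0015,"wy": 0,"wz": 0.0031},
    {"x": -0.0038,"y": -0.0022,"z": 0.14,"wx": 0.0015,"wy": 0,"wz": 0.0031},
    {"x": -0.0038,"y": -0.0026,"z": 0.17,"wx": 0.0015,"wy": 0,"wz": 0.0031},
    {"x": -0.0038,"y": -0.0026,"z": 0.1836,"wx": 0.0015,"wy": 0,"wz": 0.0031},
    {"x": -0.0038,"y": -0.0026,"z": 0.1836,"wx": 0.0015,"wy": 0,"wz": 0.0031},
    {"x": -0.0038,"y": -0.0026,"z": 0.1836,"wx": 0.0015,"wy": 0,"wz": 0.0031},
  ],
)

```text
time: 3.95
position: [0.6502, -0.0636, 0.1462]
eef_rot: [0.394, 2.643, -0.095]
contact_force: [-0.1, 0.3, 0.8]
finger_gap: 0.0855
```

```bash
python3 - <<'E'
from h import *
M,a,y=stand();goto(M-.06*a,tool(-a,y));print(observe()["contact_force"])
E
```

```text
shift [ 0.0008 -0.0002  0.0014] turn [0.0001 0.0003 0.0001] deg 0.1
[-0.1012  0.2717  0.8386]
```

Emit:
jog_arm(
  commands=[
    {"x": 0,"y": 0,"z": 0,"wx": 0,"wy": 0,"wz": 0},
    {"x": 0,"y": 0,"z": 0,"wx": 0,"wy": 0,"wz": 0},
    {"x": 0,"y": 0,"z": 0,"wx": 0,"wy": 0,"wz": 0},
    {"x": 0,"y": 0,"z": 0,"wx": 0,"wy": 0,"wz": 0},
    {"x": 0,"y": 0,"z": 0,"wx": 0,"wy": 0,"wz": 0},
  ],
  fingers=110,
  newtons=40,
)

```text
time: 4.45
position: [0.6505, -0.0634, 0.1486]
eef_rot: [0.393, 2.64, -0.095]
contact_force: [-6.0, 1.7, 8.5]
finger_gap: 0.0654
```

Emit:
jog_arm(
  commands=[
    {"x": 0,"y": 0,"z": -0.01,"wx": 0,"wy": 0,"wz": 0},
    {"x": 0,"y": 0,"z": -0.03,"wx": 0,"wy": 0,"wz": 0},
    {"x": 0,"y": 0,"z": -0.05,"wx": 0,"wy": 0,"wz": 0},
    {"x": 0,"y": 0,"z": -0.07,"wx": 0,"wy": 0,"wz": 0},
    {"x": 0,"y": 0,"z": -0.09,"wx": 0,"wy": 0,"wz": 0},
    {"x": 0,"y": 0,"z": -0.11,"wx": 0,"wy": 0,"wz": 0},
    {"x": 0,"y": 0,"z": -0.13,"wx": 0,"wy": 0,"wz": 0},
    {"x": 0,"y": 0,"z": -0.15,"wx": 0,"wy": 0,"wz": 0},
  ],
)

```text
time: 5.25
position: [0.5836, -0.043, 0.2834]
eef_rot: [0.393, 2.64, -0.095]
contact_force: [-0.6, 0.2, -2.6]
finger_gap: 0.0653
```

```bash
python3 - <<'E'
from h import *
o=observe();print(o["time"],o["position"],o["contact_force"],o["wrist_torque"],o["finger_gap"])
im=snapshot("scene");marks("scene",["jacket","barrel","beaker","tray"]);snapshot("top");marks("top",["jacket","beaker","tray"])
cv2.imwrite("pics/s2.png",cv2.resize(im[60:300,120:420],None,fx=2,fy=2,interpolation=cv2.INTER_CUBIC))
E
```

```text
5.25 [ 0.5836 -0.043   0.2834] [-0.5991  0.1558 -2.6023] [ 0.0794  0.4357 -0.0235] 0.06527051827965408
scene jacket 0.83 [ 0.6045 -0.0484  0.2315] [225. 161.]
scene barrel 0.74 [ 0.6226 -0.056   0.1997] [218. 172.]
scene beaker 0.44 [ 0.5028 -0.2556  0.0056] [216. 178.]
scene tray 0.59 [ 0.5119 -0.3078 -0.0001] [205. 174.]
top jacket 0.63 [ 0.604  -0.0491  0.2254] [279. 190.]
top beaker 0.55 [ 0.5022 -0.2556  0.0059] [333. 240.]
top tray 0.61 [ 0.5107 -0.3103 -0.0035] [349. 239.]
```

View pics/s2.png

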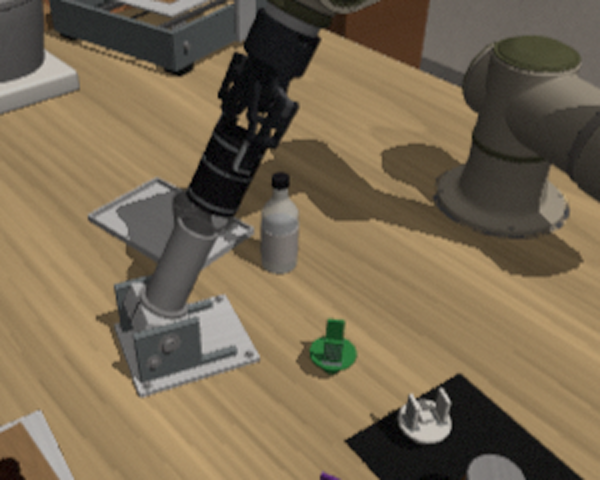

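```bash
python3 - <<'E'
from h import *
Rt=tool([0,0,-1],[.5,.866,0])
goto([.545,-.2,.30],Rt);goto([.519,-.370,.20],Rt)
E
```

```text
shift [-0.0156 -0.1613 -0.0134] turn [0.0086 0.0752 0.0355] deg 30.1
shift [ 0.0081 -0.3315  0.0867] turn [0.0086 0.0752 0.0355] deg 30.1
```

Emit:
jog_arm(
  commands=[
    {"x": 0,"y": 0,"z": -0.04,"wx": 0,"wy": 0,"wz": 0},
    {"x": -0.003,"y": -0.03,"z": -0.04,"wx": 0.001,"wy": 0.01,"wz": 0.005},
    {"x": -0.007,"y": -0.07,"z": -0.035,"wx": 0.003,"wy": 0.03,"wz": 0.014},
    {"x": -0.01,"y": -0.11,"z": -0.025,"wx": 0.006,"wy": 0.05,"wz": 0.024},
    {"x": -0.0156,"y": -0.15,"z": -0.0134,"wx": 0.0086,"wy": 0.07,"wz": 0.034},
    {"x": -0.0075,"y": -0.19,"z": 0.01,"wx": 0.0086,"wy": 0.0752,"wz": 0.0355},
    {"x": -0.001,"y": -0.235,"z": 0.03,"wx": 0.0086,"wy": 0.0752,"wz": 0.0355},
    {"x": 0.005,"y": -0.28,"z": 0.055,"wx": 0.0086,"wy": 0.0752,"wz": 0.0355},
  ],
)

```text
time: 6.5
position: [0.5227, -0.3178, 0.2292]
eef_rot: [-0.813, -3.034, -0.0]
contact_force: [1.5, 0.2, -2.0]
finger_gap: 0.0654
```

```bash
python3 - <<'E'
from h import *
Rt=tool([0,0,-1],[.5,.866,0])
goto([.519,-.370,.20],Rt);goto([.519,-.370,.072],Rt);o=observe();print(o["contact_force"],o["finger_gap"])
E
```

```text
shift [-0.0229 -0.047   0.0292] turn [ 0. -0.  0.] deg 0.0
shift [-0.0229 -0.0471  0.1572] turn [ 0. -0.  0.] deg 0.0
[ 1.5443  0.185  -1.9798] 0.06539287604668963
```

Emit:
jog_arm(
  commands=[
    {"x": -0.0229,"y": -0.047,"z": 0.0292,"wx": 0,"wy": 0,"wz": 0},
    {"x": -0.0229,"y": -0.047,"z": 0.0292,"wx": 0,"wy": 0,"wz": 0},
    {"x": -0.0229,"y": -0.0471,"z": 0.07,"wx": 0,"wy": 0,"wz": 0},
    {"x": -0.0229,"y": -0.0471,"z": 0.11,"wx": 0,"wy": 0,"wz": 0},
    {"x": -0.0229,"y": -0.0471,"z": 0.14,"wx": 0,"wy": 0,"wz": 0},
    {"x": -0.0229,"y": -0.0471,"z": 0.155,"wx": 0,"wy": 0,"wz": 0},
    {"x": -0.0229,"y": -0.0471,"z": 0.157,"wx": 0,"wy": 0,"wz": 0},
    {"x": -0.0229,"y": -0.0471,"z": 0.157,"wx": 0,"wy": 0,"wz": 0},
  ],
)

```text
time: 7.3
position: [0.5196, -0.3704, 0.0733]
eef_rot: [0.812, 3.033, -0.001]
contact_force: [0.1, -0.3, -1.5]
finger_gap: 0.0654
```

Emit:
jog_arm(
  commands=[
    {"x": 0,"y": 0,"z": 0.003,"wx": 0,"wy": 0,"wz": 0},
    {"x": 0,"y": 0,"z": 0.006,"wx": 0,"wy": 0,"wz": 0},
    {"x": 0,"y": 0,"z": 0.007,"wx": 0,"wy": 0,"wz": 0},
  ],
)

```text
time: 7.6
position: [0.5198, -0.3705, 0.0667]
eef_rot: [0.812, 3.033, -0.002]
contact_force: [-0.7, -0.5, -3.5]
finger_gap: 0.0655
```

```bash
python3 - <<'E'
from h import *
o=observe();print(o["time"],o["position"],o["contact_force"],o["wrist_torque"],o["finger_gap"])
im=snapshot("scene");marks("scene",["jacket","beaker","tray"]);snapshot("top");marks("top",["jacket","beaker","tray"])
E
```

```text
7.6 [ 0.5198 -0.3705  0.0667] [-0.6818 -0.5178 -3.5268] [ 0.036  -0.0103  0.0331] 0.065519169521257
scene jacket 0.67 [ 0.516  -0.3719  0.0076] [193. 164.]
scene tray 0.7 [ 0.5112 -0.3078  0.0002] [205. 173.]
top jacket 0.4 [ 0.5166 -0.3672  0.0098] [367. 238.]
top beaker 0.58 [ 0.5    -0.2562  0.0038] [333. 241.]
top tray 0.8 [ 0.5085 -0.3126 -0.0059] [349. 240.]
```

Not down yet, so I lower in small steps until it touches.

Emit:
jog_arm(
  commands=[
    {"x": 0,"y": 0,"z": 0.0015,"wx": 0,"wy": 0,"wz": 0},
    {"x": 0,"y": 0,"z": 0.003,"wx": 0,"wy": 0,"wz": 0},
    {"x": 0,"y": 0,"z": 0.003,"wx": 0,"wy": 0,"wz": 0},
  ],
)

```text
time: 8.3
position: [0.5195, -0.3703, 0.063]
eef_rot: [0.812, 3.034, -0.001]
contact_force: [0.2, -0.6, -2.6]
finger_gap: 0.0655
```

Emit:
jog_arm(
  commands=[
    {"x": 0,"y": 0,"z": 0.0015,"wx": 0,"wy": 0,"wz": 0},
    {"x": 0,"y": 0,"z": 0.0025,"wx": 0,"wy": 0,"wz": 0},
    {"x": 0,"y": 0,"z": 0.0025,"wx": 0,"wy": 0,"wz": 0},
  ],
)

```text
time: 8.6
position: [0.5197, -0.3706, 0.0617]
eef_rot: [0.812, 3.033, -0.002]
contact_force: [-2.7, 2.6, 6.2]
finger_gap: 0.0651
```

Emit:
jog_arm(
  commands=[
    {"x": 0,"y": 0,"z": 0,"wx": 0,"wy": 0,"wz": 0},
    {"x": 0,"y": 0,"z": 0,"wx": 0,"wy": 0,"wz": 0},
    {"x": 0,"y": 0,"z": 0,"wx": 0,"wy": 0,"wz": 0},
    {"x": 0,"y": 0,"z": 0,"wx": 0,"wy": 0,"wz": 0},
    {"x": 0,"y": 0,"z": -0.02,"wx": 0,"wy": 0,"wz": 0},
    {"x": 0,"y": 0,"z": -0.06,"wx": 0,"wy": 0,"wz": 0},
    {"x": 0,"y": 0,"z": -0.11,"wx": 0,"wy": 0,"wz": 0},
    {"x": 0,"y": 0,"z": -0.16,"wx": 0,"wy": 0,"wz": 0},
  ],
  fingers=0,
)

```text
time: 9.4
position: [0.5192, -0.37, 0.2233]
eef_rot: [0.812, 3.033, -0.001]
contact_force: [-0.2, -0.9, 0.1]
finger_gap: 0.0855
```

```bash
python3 - <<'E'
from h import *
o=observe();print(o["time"],o["position"],o["contact_force"],o["finger_gap"])
im=snapshot("wrist");marks("wrist",["jacket","beaker","tray"]);t=snapshot("top");marks("top",["jacket","beaker","cap","cap_grip"])
cv2.imwrite("pics/e.png",np.hstack([cv2.resize(im,(400,300)),cv2.resize(t[160:280,290:450],(400,300))]))
cv2.imwrite("pics/t3.png",t)
Rt=tool([0,0,-1],[.337,.94,0])
goto([.48,.26,.26],Rt)
E
```

```text
9.4 [ 0.5192 -0.37    0.2233] [-0.1635 -0.8938  0.131 ] 0.0854578084914877
wrist jacket 0.96 [ 0.5216 -0.3773  0.0042] [251. 159.]
wrist beaker 0.67 [ 0.5021 -0.2603  0.0013] [333.  96.]
wrist tray 0.67 [ 0.5157 -0.3176 -0.0027] [293. 133.]
top jacket 0.7 [ 0.5141 -0.3662  0.0019] [366. 239.]
top beaker 0.61 [ 0.5015 -0.254   0.0009] [332. 240.]
top cap 0.86 [0.5247 0.1005 0.0012] [228. 224.]
top cap 0.65 [0.5212 0.2542 0.0045] [182. 221.]
top cap 0.55 [0.6984 0.2591 0.0029] [187. 171.]
top cap_grip 0.75 [0.5256 0.0999 0.0529] [227. 222.]
top cap_grip 0.73 [0.6998 0.2634 0.06  ] [183. 166.]
top cap_grip 0.54 [0.5208 0.2537 0.0605] [179. 219.]
shift [ 0.3488  0.5262 -0.0396] turn [ 0.     -0.     -0.0285] deg 10.3
```

View pics/e.png

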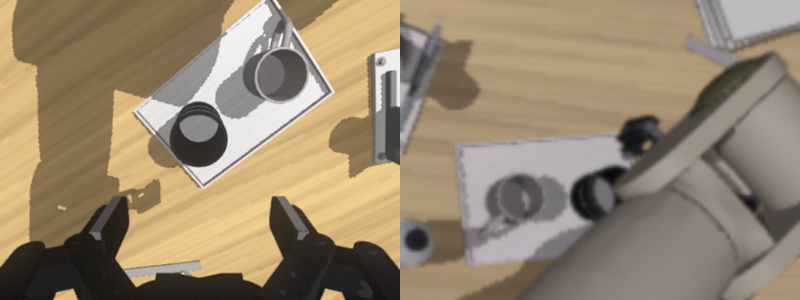

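The jacket stands upright in the tray, clear of the mug (left half: jacket at 198,135 and mug at 280,75). Now to a look pose over the cap.

Emit:
jog_arm(
  commands=[
    {"x": 0.02,"y": 0,"z": -0.05,"wx": 0,"wy": 0,"wz": 0},
    {"x": 0.05,"y": 0.04,"z": -0.06,"wx": 0,"wy": 0,"wz": -0.01},
    {"x": 0.09,"y": 0.09,"z": -0.06,"wx": 0,"wy": 0,"wz": -0.0285},
    {"x": 0.12,"y": 0.14,"z": -0.06,"wx": 0,"wy": 0,"wz": -0.0285},
    {"x": 0.15,"y": 0.19,"z": -0.06,"wx": 0,"wy": 0,"wz": -0.0285},
    {"x": 0.18,"y": 0.24,"z": -0.06,"wx": 0,"wy": 0,"wz": -0.0285},
    {"x": 0.21,"y": 0.29,"z": -0.06,"wx": 0,"wy": 0,"wz": -0.0285},
    {"x": 0.24,"y": 0.34,"z": -0.06,"wx": 0,"wy": 0,"wz": -0.0285},
  ],
)

```text
time: 10.65
position: [0.4816, -0.0112, 0.2799]
eef_rot: [-0.538, -3.094, -0.001]
contact_force: [1.4, -0.0, 0.3]
finger_gap: 0.0855
```

```bash
python3 - <<'E'
from h import *
goto([.49,.255,.23],tool([0,0,-1],[.337,.94,0]))
E
```

```text
shift [0.0819 0.2534 0.05  ] turn [ 0.     -0.0002 -0.    ] deg 0.1
```

Emit:
jog_arm(
  commands=[
    {"x": 0.0819,"y": 0.2534,"z": 0.05,"wx": 0,"wy": 0,"wz": 0},
    {"x": 0.0819,"y": 0.2534,"z": 0.05,"wx": 0,"wy": 0,"wz": 0},
    {"x": 0.0819,"y": 0.2534,"z": 0.05,"wx": 0,"wy": 0,"wz": 0},
    {"x": 0.0819,"y": 0.2534,"z": 0.05,"wx": 0,"wy": 0,"wz": 0},
    {"x": 0.0819,"y": 0.2534,"z": 0.05,"wx": 0,"wy": 0,"wz": 0},
    {"x": 0.0819,"y": 0.2534,"z": 0.05,"wx": 0,"wy": 0,"wz": 0},
    {"x": 0.0819,"y": 0.2534,"z": 0.05,"wx": 0,"wy": 0,"wz": 0},
    {"x": 0.0819,"y": 0.2534,"z": 0.05,"wx": 0,"wy": 0,"wz": 0},
  ],
)

```text
time: 11.45
position: [0.4899, 0.2547, 0.2295]
eef_rot: [-0.537, -3.093, 0.001]
contact_force: [-0.5, 0.6, 0.4]
finger_gap: 0.0852
```

```bash
python3 - <<'E'
from h import *
o=observe();print(o["time"],o["position"])
im=snapshot("wrist");cv2.imwrite("pics/w3.png",im)
marks("wrist",["cap","cap_grip","cap_seat"]);marks("wrist",["tab_a","tab_b"],find_in);marks("wrist",["tab_a","tab_b"])
q=px("wrist",[.522,.2545,.05]).astype(int);print(q)
x0,y0=max(q[0]-75,0),max(q[1]-60,0);print(x0,y0)
c=cv2.resize(im[y0:y0+120,x0:x0+150],None,fx=5,fy=5,interpolation=cv2.INTER_CUBIC);cv2.imwrite("pics/w3c.png",c)
E
```

```text
11.45 [0.4899 0.2547 0.2295]
wrist cap 0.84 [ 0.5225  0.0976 -0.0029] [149. 222.]
wrist cap 0.77 [0.5227 0.2544 0.0032] [264. 184.]
wrist cap_grip 0.95 [0.7009 0.2593 0.0539] [316. 324.]
wrist cap_grip 0.67 [0.5238 0.0995 0.0538] [136. 242.]
wrist cap_grip 0.65 [0.5216 0.2549 0.0548] [265. 196.]
wrist cap_seat 0.8 [0.5256 0.2578 0.0305] [268. 192.]
wrist cap_seat 0.8 [0.7049 0.2606 0.0216] [314. 309.]
wrist cap_seat 0.68 [0.5207 0.0989 0.024 ] [143. 229.]
wrist tab_a 0.96 [0.7158 0.267  0.0561] [325. 332.]
wrist tab_a 0.82 [0.5122 0.0903 0.0544] [124. 236.]
wrist tab_a 0.72 [0.5371 0.2437 0.0607] [260. 214.]
wrist tab_a 0.58 [0.6815 0.2524 0.05  ] [306. 311.]
wrist tab_b 0.96 [0.7157 0.2672 0.0561] [325. 332.]
wrist tab_b 0.82 [0.5122 0.0905 0.0544] [124. 236.]
wrist tab_b 0.72 [0.537  0.2438 0.0606] [260. 214.]
wrist tab_b 0.58 [0.6814 0.2526 0.05  ] [306. 311.]Traceback (most recent call last):
  File "<stdin>", line 4, in <module>
  File "h.py", line 12, in marks
    for d in f(cam,n)[:4]:
             ~^^^^^^^
ValueError: it knows: barrel, beaker, bottle, cap, cap_grip, cap_seat, jacket, jar, mat, stand, tray
```

```bash
python3 - <<'E'
from h import *
im=cv2.imread("pics/w3.png");f=5;x0,y0=195,135
c=cv2.resize(im[y0:y0+115,x0:x0+150],None,fx=f,fy=f,interpolation=cv2.INTER_CUBIC)
C=np.array([.522,.2545,0]);u=np.array([np.cos(np.radians(-35)),np.sin(np.radians(-35)),0]);v=np.array([-u[1],u[0],0])
for s in(1,-1):
    for e in(-.012,.012):
        for col,r in(((0,0,255),.022),((0,255,0),.017)):
            p=(px("wrist",C+s*r*u+e*v+[0,0,.075])-[x0,y0])*f;cv2.circle(c,tuple(p.astype(int)),4,col,-1)
for t in np.linspace(0,6.28,40):
    p=(px("wrist",C+.032*np.array([np.cos(t),np.sin(t),0])+[0,0,.035])-[x0,y0])*f;cv2.circle(c,tuple(p.astype(int)),2,(255,0,0),-1)
cv2.imwrite("pics/w3c.png",c)
E
```

```text
(no output)
```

View pics/w3c.png

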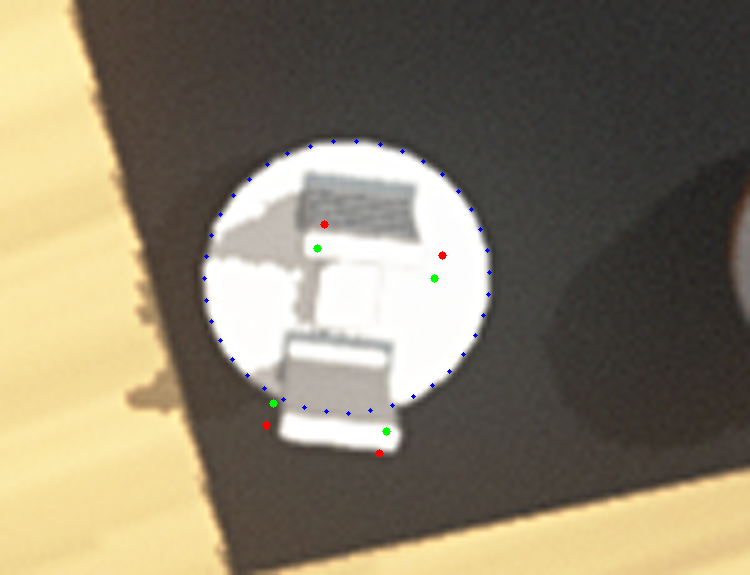

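The flange overlay fits. The tabs are rotated about 9° from my guess, so the tab axis heading is about -26°. Next I align over the white cap.

```bash
cat >> h.py <<'E'
C=np.array([.522,.2545,0]);t=np.radians(-25.5);U=np.array([np.cos(t),np.sin(t),0]);RC=tool([0,0,-1],U)
E
python3 - <<'E'
from h import *
goto(C+[0,0,.13],RC)
E
```

```text
shift [-0.0298  0.011   0.1003] turn [-0.     -0.0001  0.2658] deg 95.7
```

Emit:
jog_arm(
  commands=[
    {"x": -0.01,"y": 0.004,"z": 0.03,"wx": 0,"wy": 0,"wz": 0.023},
    {"x": -0.02,"y": 0.008,"z": 0.05,"wx": 0,"wy": 0,"wz": 0.046},
    {"x": -0.0298,"y": 0.011,"z": 0.07,"wx": 0,"wy": 0,"wz": 0.069},
    {"x": -0.0298,"y": 0.011,"z": 0.08,"wx": 0,"wy": 0,"wz": 0.092},
    {"x": -0.0298,"y": 0.011,"z": 0.09,"wx": 0,"wy": 0,"wz": 0.115},
    {"x": -0.0298,"y": 0.011,"z": 0.1,"wx": 0,"wy": 0,"wz": 0.138},
    {"x": -0.0298,"y": 0.011,"z": 0.1,"wx": 0,"wy": 0,"wz": 0.161},
    {"x": -0.0298,"y": 0.011,"z": 0.1,"wx": 0,"wy": 0,"wz": 0.184},
  ],
)

```text
time: 12.55
position: [0.522, 0.254, 0.1301]
eef_rot: [-2.15, -2.289, 0.0]
contact_force: [-0.1, -0.1, 0.2]
finger_gap: 0.0853
```

```bash
python3 - <<'E'
from h import *
goto(C+[0,0,.10],RC);print(observe()["joint_positions"])
E
```

```text
shift [0.0005 0.     0.0301] turn [-0.0002 -0.0001  0.0808] deg 29.1
[0.2508 0.5265 1.4576 0.0008 1.1583 0.1881]
```

Emit:
jog_arm(
  commands=[
    {"x": 0.0005,"y": 0,"z": 0,"wx": 0,"wy": 0,"wz": 0.023},
    {"x": 0.0005,"y": 0,"z": 0.01,"wx": 0,"wy": 0,"wz": 0.046},
    {"x": 0.0005,"y": 0,"z": 0.02,"wx": 0,"wy": 0,"wz": 0.069},
    {"x": 0.0005,"y": 0,"z": 0.03,"wx": 0,"wy": 0,"wz": 0.0808},
    {"x": 0.0005,"y": 0,"z": 0.03,"wx": 0,"wy": 0,"wz": 0.0808},
    {"x": 0.0005,"y": 0,"z": 0.03,"wx": 0,"wy": 0,"wz": 0.0808},
  ],
)

```text
time: 13.15
position: [0.5222, 0.2542, 0.1005]
eef_rot: [-2.655, -1.678, 0.0]
contact_force: [0.2, 0.2, -0.6]
finger_gap: 0.0852
```

```bash
python3 - <<'E'
from h import *
goto(C+[0,0,.040],RC)
im=snapshot("wrist");cv2.imwrite("pics/w4.png",im)
marks("wrist",["cap","cap_grip"]);marks("wrist",["tab_a"],find_in)
E
```

```text
shift [ 0.0001 -0.0003  0.0605] turn [-0.0001 -0.      0.0002] deg 0.1
wrist cap 0.96 [ 0.7005  0.2593 -0.0032] [461.  91.]
wrist cap 0.84 [0.5197 0.2543 0.0019] [250. 195.]
wrist cap 0.68 [0.5093 0.3223 0.0008] [199. 123.]
wrist cap_grip 0.73 [0.5226 0.256  0.0561] [252. 218.]
wrist tab_a 0.93 [0.5069 0.2681 0.0681] [220. 220.]
wrist tab_a 0.9 [0.5325 0.1204 0.0431] [336. 348.]
wrist tab_a 0.83 [0.5418 0.2498 0.07  ] [286. 223.]
wrist tab_a 0.83 [0.6788 0.2601 0.053 ] [484. 106.]
```

View pics/w4.png

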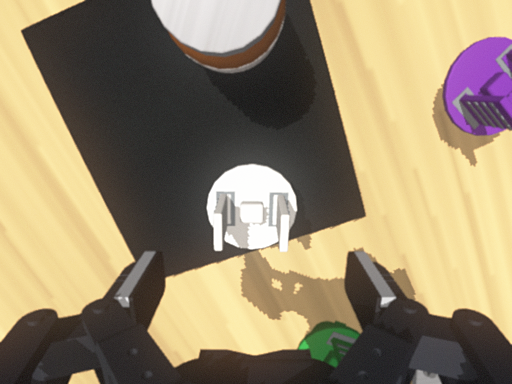

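The white cap is centred between the fingers (252 against the finger mid-point at 255) and its tabs are square to the jaws. Now I descend and pinch.

Emit:
jog_arm(
  commands=[
    {"x": 0,"y": 0,"z": 0.025,"wx": 0,"wy": 0,"wz": 0},
    {"x": 0,"y": 0,"z": 0.045,"wx": 0,"wy": 0,"wz": 0},
    {"x": 0,"y": 0,"z": 0.06,"wx": 0,"wy": 0,"wz": 0},
    {"x": 0,"y": 0,"z": 0.06,"wx": 0,"wy": 0,"wz": 0},
    {"x": 0,"y": 0,"z": 0.06,"wx": 0,"wy": 0,"wz": 0},
  ],
)

```text
time: 13.85
position: [0.5226, 0.2546, 0.0414]
eef_rot: [-2.656, -1.677, -0.002]
contact_force: [0.5, -0.6, 0.8]
finger_gap: 0.0855
```

Emit:
jog_arm(
  commands=[
    {"x": 0,"y": 0,"z": 0,"wx": 0,"wy": 0,"wz": 0},
    {"x": 0,"y": 0,"z": 0,"wx": 0,"wy": 0,"wz": 0},
    {"x": 0,"y": 0,"z": 0,"wx": 0,"wy": 0,"wz": 0},
    {"x": 0,"y": 0,"z": 0,"wx": 0,"wy": 0,"wz": 0},
    {"x": 0,"y": 0,"z": 0,"wx": 0,"wy": 0,"wz": 0},
    {"x": 0,"y": 0,"z": 0,"wx": 0,"wy": 0,"wz": 0},
    {"x": 0,"y": 0,"z": 0,"wx": 0,"wy": 0,"wz": 0},
  ],
  fingers=255,
  newtons=40,
)

```text
time: 14.55
position: [0.5228, 0.255, 0.0427]
eef_rot: [-2.656, -1.677, -0.004]
contact_force: [-3.1, -0.0, 9.9]
finger_gap: 0.0305
```

Emit:
jog_arm(
  commands=[
    {"x": 0,"y": 0,"z": -0.03,"wx": 0,"wy": 0,"wz": 0},
    {"x": 0,"y": 0,"z": -0.07,"wx": 0,"wy": 0,"wz": 0},
    {"x": 0,"y": 0,"z": -0.11,"wx": 0,"wy": 0,"wz": 0},
    {"x": 0,"y": 0,"z": -0.15,"wx": 0,"wy": 0,"wz": 0},
    {"x": 0,"y": 0,"z": -0.2,"wx": 0,"wy": 0,"wz": 0},
    {"x": 0,"y": 0,"z": -0.24,"wx": 0,"wy": 0,"wz": 0},
    {"x": 0,"y": 0,"z": -0.24,"wx": 0,"wy": 0,"wz": 0},
  ],
)

```text
time: 15.25
position: [0.5237, 0.2551, 0.2887]
eef_rot: [2.653, 1.677, 0.02]
contact_force: [0.6, 0.1, -2.5]
finger_gap: 0.0304
```

```bash
python3 - <<'E'
from h import *
o=observe();print(o["finger_gap"],o["contact_force"],o["position"])
im=snapshot("wrist");cv2.imwrite("pics/w5.png",im);marks("wrist",["cap_seat","cap_grip","cap"])
Rc=R.from_rotvec(o["eef_rot"])
for n in("cap_seat","cap_grip","cap"):
    d=mark_of("wrist",n)
    if d: print(n,d[0]["conf"],"in tool",Rc.inv().apply(w("wrist",d[0]["point"])-o["position"]))
M,a,y=stand();sx=np.array([-y[0]*0+y[1],-y[0],0])
goto(M+.12*a,tool(-a,sx))
E
```

```text
0.030449883053384304 [ 0.635   0.0811 -2.5246] [0.5237 0.2551 0.2887]
wrist cap_seat 0.73 [0.5208 0.2566 0.2688] [248. 241.]
wrist cap_seat 0.6 [0.6976 0.2632 0.0171] [377.  89.]
wrist cap_grip 0.76 [0.6993 0.2611 0.0445] [389.  89.]
wrist cap 0.7 [ 0.6938  0.2624 -0.0094] [369.  90.]
wrist cap 0.56 [0.52   0.2548 0.2392] [250. 223.]
cap_seat 0.73 in tool [-0.0004 -0.0038  0.0216]
cap_grip 0.76 in tool [0.0785 0.1536 0.2468]
cap 0.7 in tool [0.0773 0.1481 0.2996]
shift [-0.2445  0.1714 -0.0239] turn [-0.075   0.0054 -0.023 ] deg 28.3
```

```bash
python3 -c "
import cv2;im=cv2.imread('pics/w5.png');cv2.imwrite('pics/w5c.png',cv2.resize(im[170:384,130:390],None,fx=2.7,fy=2.7,interpolation=cv2.INTER_CUBIC))"
```

```text
(no output)
```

View pics/w5c.png

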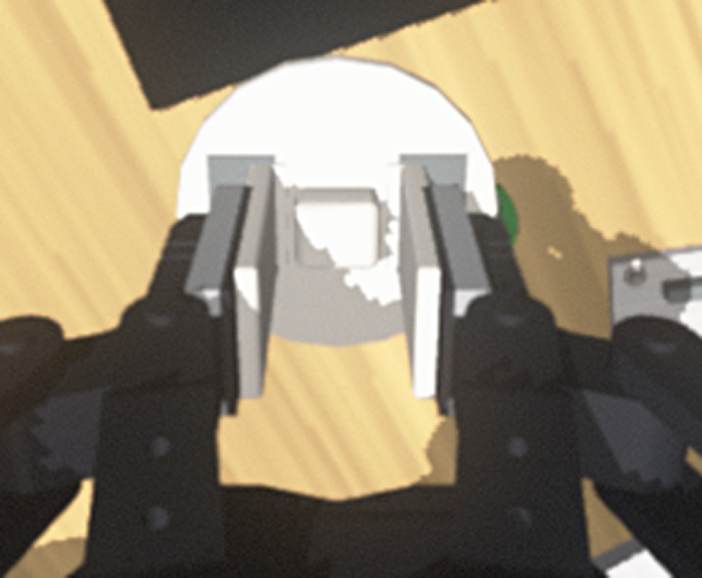

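The tabs are pinched symmetrically and the cap hangs square. I fit the flange outline to find its offset in the tool frame.

```bash
python3 - <<'E'
from h import *
from scipy.optimize import least_squares
im=cv2.imread("pics/w5.png");g=cv2.cvtColor(im,cv2.COLOR_BGR2GRAY)
o=observe();Rc=R.from_rotvec(o["eef_rot"]);cp=camera_params("wrist");K=np.array(cp["intrinsics"]);T=np.linalg.inv(np.array(cp["pose"]))
# outline by gradient from inside
c=np.array([254,232.]);b=im.min(axis=2).astype(np.float32);E=[]
for th in np.radians(np.arange(190,351,5)):
    r=np.arange(30,75,.25);p=(c+np.c_[r*np.cos(th),r*np.sin(th)]).astype(np.float32)
    v=cv2.remap(b,p[None,:,0],p[None,:,1],cv2.INTER_LINEAR)[0];d=np.gradient(cv2.GaussianBlur(v[None],(9,1),0)[0]);i=np.argmin(d);E.append(p[i])
E=np.array(E);print(E[::4])
t=np.linspace(0,2*np.pi,360)
def pj(P):
    q=P@T[:3,:3].T+T[:3,3];s=q[:,:2]/q[:,2:];s=s*(1+cp["k1"]*(s**2).sum(1,keepdims=True));return s@K[:2,:2].T+K[:2,2]
def res(k,zz=None):
    X=np.c_[k[0]+.032*np.cos(t),k[1]+.032*np.sin(t),np.full(360,k[2] if zz is None else zz)]
    P=pj(Rc.apply(X)+o["position"]);D=np.linalg.norm(E[:,None]-P[None],axis=2);j=D.argmin(1)
    sg=np.sign(np.linalg.norm(E-c,axis=1)-np.linalg.norm(P[j]-c,axis=1));return sg*D.min(1)
s=least_squares(res,[0,0,.01],loss="soft_l1",f_scale=.5,diff_step=1e-3,x_scale=[.01]*3);print("free",s.x,abs(s.fun).mean())
for z in(.0077,.0127):
    s=least_squares(lambda k:res(k,z),[0,0],loss="soft_l1",f_scale=.5,diff_step=1e-3,x_scale=[.01]*2);print(z,s.x,abs(s.fun).mean())
E
```

```text
[[200.5742 222.5796]
 [211.9978 207.75  ]
 [225.2353 197.7195]
 [239.5497 192.298 ]
 [254.     188.5   ]
 [268.0228 193.4726]
 [282.2827 198.2941]
 [296.2188 207.625 ]
 [307.4258 222.5796]]
free [-0.0014  0.0007  0.0097] 0.7201781017401617
0.0077 [-0.0007  0.0005] 0.7678761197148006
0.0127 [-0.0022  0.0007] 0.6607869919682425
```

```bash
cat >> h.py <<'E'
def ins(k):
    M,a,y=stand();sx=np.array([y[1],-y[0],0]);Ri=tool(-a,sx)
    goto(M+k*a-Ri.apply([-.0015,.0005,0]),Ri)
E
python3 -c "
from h import *
ins(.1)"
```

```text
shift [-0.2417  0.1798 -0.0058] turn [-0.075   0.0054 -0.023 ] deg 28.3
```

Emit:
jog_arm(
  commands=[
    {"x": -0.03,"y": 0.022,"z": -0.02,"wx": -0.01,"wy": 0.001,"wz": -0.003},
    {"x": -0.06,"y": 0.045,"z": -0.03,"wx": -0.025,"wy": 0.002,"wz": -0.008},
    {"x": -0.095,"y": 0.07,"z": -0.03,"wx": -0.04,"wy": 0.003,"wz": -0.012},
    {"x": -0.13,"y": 0.097,"z": -0.03,"wx": -0.055,"wy": 0.004,"wz": -0.017},
    {"x": -0.165,"y": 0.123,"z": -0.03,"wx": -0.07,"wy": 0.005,"wz": -0.021},
    {"x": -0.2,"y": 0.149,"z": -0.025,"wx": -0.075,"wy": 0.0054,"wz": -0.023},
    {"x": -0.23,"y": 0.171,"z": -0.015,"wx": -0.075,"wy": 0.0054,"wz": -0.023},
    {"x": -0.2417,"y": 0.1798,"z": -0.0058,"wx": -0.075,"wy": 0.0054,"wz": -0.023},
  ],
)

```text
time: 16.4
position: [0.5804, -0.0439, 0.2857]
eef_rot: [2.203, 1.625, 0.389]
contact_force: [-0.1, -0.9, -0.6]
finger_gap: 0.0306
```

```bash
python3 - <<'E'
from h import *
ins(.1);ins(.045)
o=observe();print(o["time"],o["joint_positions"])
im=snapshot("wrist");cv2.imwrite("pics/w6.png",cv2.resize(im,None,fx=1.5,fy=1.5))
s=snapshot("scene");cv2.imwrite("pics/s6.png",s);marks("scene",["barrel","cap_seat","cap_grip"])
E
```

```text
shift [ 0.0029 -0.     -0.0013] turn [-0.0002  0.0003 -0.0004] deg 0.2
shift [0.003  0.     0.0537] turn [-0.0002  0.0003 -0.0004] deg 0.2
16.4 [-0.2706  0.1708  1.6087 -0.0174  0.8923  0.0368]
scene barrel 0.94 [ 0.6216 -0.0576  0.1998] [218. 172.]
scene cap_seat 0.9 [0.5262 0.1008 0.0218] [286. 239.]
scene cap_seat 0.7 [ 0.5835 -0.0495  0.2712] [231. 144.]
scene cap_seat 0.58 [0.6983 0.2648 0.0264] [282. 318.]
scene cap_seat 0.42 [ 0.4293 -0.119  -0.0003] [259. 191.]
scene cap_grip 0.87 [ 0.5705 -0.0449  0.2991] [236. 132.]
scene cap_grip 0.73 [0.7004 0.2611 0.052 ] [280. 310.]
scene cap_grip 0.7 [0.5222 0.1028 0.058 ] [288. 229.]
scene cap_grip 0.23 [0.5593 0.3742 0.0041] [360. 320.]
```

Emit:
jog_arm(
  commands=[
    {"x": 0.003,"y": 0,"z": 0.02,"wx": 0,"wy": 0,"wz": 0},
    {"x": 0.003,"y": 0,"z": 0.04,"wx": 0,"wy": 0,"wz": 0},
    {"x": 0.003,"y": 0,"z": 0.0537,"wx": 0,"wy": 0,"wz": 0},
    {"x": 0.003,"y": 0,"z": 0.0537,"wx": 0,"wy": 0,"wz": 0},
    {"x": 0.003,"y": 0,"z": 0.0537,"wx": 0,"wy": 0,"wz": 0},
  ],
)

```text
time: 17.15
position: [0.6049, -0.044, 0.2397]
eef_rot: [2.199, 1.629, 0.392]
contact_force: [0.0, -0.1, -0.6]
finger_gap: 0.0304
```

```bash
python3 - <<'E'
from h import *
ins(.045);ins(.027);ins(.013)
im=snapshot("wrist");big=cv2.resize(im,None,fx=1.5,fy=1.5,interpolation=cv2.INTER_CUBIC)
M,a,y=stand();circ(big,1.5,M,a,y,0,.027,(0,0,255));circ(big,1.5,M,a,y,-.117,.034,(0,255,0))
cv2.imwrite("pics/w7.png",big)
E
```

```text
shift [-0.0042 -0.0001  0.002 ] turn [ 0.0001 -0.0001  0.0001] deg 0.1
shift [-0.0042 -0.0001  0.02  ] turn [ 0.0001 -0.0001  0.0001] deg 0.1
shift [-0.0042 -0.0001  0.034 ] turn [ 0.0001 -0.0001  0.0001] deg 0.1
```

View pics/w7.png

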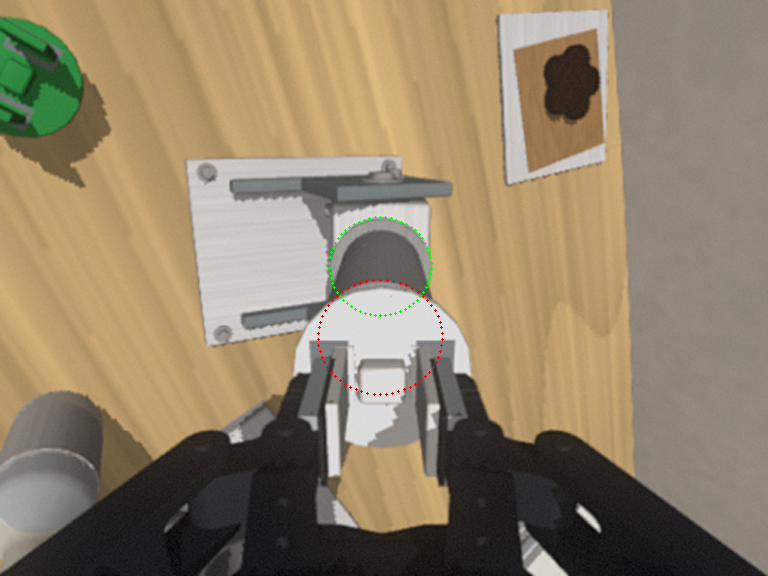

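The predicted shoulder circle (green) lies on the real shoulder, so the barrel pose holds. The flange centre (382) lines up with the barrel (381). Inserting now.

Emit:
jog_arm(
  commands=[
    {"x": -0.0042,"y": 0,"z": 0.001,"wx": 0,"wy": 0,"wz": 0},
    {"x": -0.0042,"y": 0,"z": 0.001,"wx": 0,"wy": 0,"wz": 0},
    {"x": -0.0042,"y": 0,"z": 0.006,"wx": 0,"wy": 0,"wz": 0},
    {"x": -0.0042,"y": 0,"z": 0.012,"wx": 0,"wy": 0,"wz": 0},
    {"x": -0.0042,"y": 0,"z": 0.016,"wx": 0,"wy": 0,"wz": 0},
    {"x": -0.0042,"y": 0,"z": 0.02,"wx": 0,"wy": 0,"wz": 0},
    {"x": -0.0042,"y": 0,"z": 0.02,"wx": 0,"wy": 0,"wz": 0},
  ],
)

```text
time: 17.9
position: [0.6124, -0.0509, 0.2215]
eef_rot: [2.199, 1.628, 0.391]
contact_force: [-0.1, 0.1, -1.3]
finger_gap: 0.0306
```

```bash
python3 - <<'E'
from h import *
o=observe();print(R.from_rotvec(o["eef_rot"]).inv().apply(o["contact_force"]),o["wrist_torque"]);ins(.013)
E
```

```text
[ 0.0676 -0.6896  1.1515] [0.1317 0.3002 0.0333]
shift [0.0002 0.     0.0136] turn [-0.     -0.0001  0.0001] deg 0.0
```

Emit:
jog_arm(
  commands=[
    {"x": 0,"y": 0,"z": 0.004,"wx": 0,"wy": 0,"wz": 0},
    {"x": 0,"y": 0,"z": 0.007,"wx": 0,"wy": 0,"wz": 0},
    {"x": 0,"y": 0,"z": 0.01,"wx": 0,"wy": 0,"wz": 0},
    {"x": 0,"y": 0,"z": 0.012,"wx": 0,"wy": 0,"wz": 0},
    {"x": 0,"y": 0,"z": 0.012,"wx": 0,"wy": 0,"wz": 0},
  ],
)

```text
time: 18.4
position: [0.6175, -0.0524, 0.2111]
eef_rot: [2.199, 1.629, 0.391]
contact_force: [-3.2, 0.9, 0.5]
finger_gap: 0.0306
```

```bash
python3 - <<'E'
from h import *
o=observe();print(R.from_rotvec(o["eef_rot"]).inv().apply(o["contact_force"]),o["wrist_torque"]);ins(.013)
E
```

```text
[-0.1009 -2.6857 -1.9195] [ 0.1061  0.5217 -0.0227]
shift [ 0.0001 -0.      0.0019] turn [ 0.     -0.0001  0.0001] deg 0.1
```

Nearly home with light contact. I press on in small increments.

Emit:
jog_arm(
  commands=[
    {"x": 0,"y": 0,"z": 0.001,"wx": 0,"wy": 0,"wz": 0},
    {"x": 0,"y": 0,"z": 0.002,"wx": 0,"wy": 0,"wz": 0},
    {"x": 0,"y": 0,"z": 0.003,"wx": 0,"wy": 0,"wz": 0},
    {"x": 0,"y": 0,"z": 0.003,"wx": 0,"wy": 0,"wz": 0},
  ],
)

```text
time: 18.8
position: [0.6178, -0.0524, 0.2109]
eef_rot: [2.198, 1.629, 0.39]
contact_force: [-27.5, 5.2, 24.1]
finger_gap: 0.0304
```

```bash
python3 - <<'E'
from h import *
o=observe();print(R.from_rotvec(o["eef_rot"]).inv().apply(o["contact_force"]),o["wrist_torque"]);ins(.013)
E
```

```text
[ -3.0609 -13.845  -34.0939] [ 0.1947  2.6221 -0.3511]
shift [ 0.     -0.0002  0.0016] turn [-0.     -0.      0.0002] deg 0.1
```

Emit:
jog_arm(
  commands=[
    {"x": 0,"y": -0.001,"z": 0.001,"wx": 0,"wy": 0,"wz": 0},
    {"x": 0,"y": -0.001,"z": 0.003,"wx": 0,"wy": 0,"wz": 0},
    {"x": 0,"y": -0.001,"z": 0.003,"wx": 0,"wy": 0,"wz": 0},
  ],
)

```text
time: 19.1
position: [0.6176, -0.0521, 0.2108]
eef_rot: [2.196, 1.629, 0.391]
contact_force: [-28.1, 5.7, 26.9]
finger_gap: 0.0303
```

```bash
python3 - <<'E'
from h import *
o=observe();print(R.from_rotvec(o["eef_rot"]).inv().apply(o["contact_force"]),o["wrist_torque"]);ins(.013)
snapshot("wrist");marks("wrist",["cap_seat","barrel"]);s=snapshot("scene");cv2.imwrite("pics/s8.png",s);marks("scene",["barrel","cap_seat"])
cv2.imwrite("pics/s8c.png",cv2.resize(s[110:240,160:300],None,fx=4.5,fy=4.5,interpolation=cv2.INTER_CUBIC))
E
```

```text
[ -2.7537 -13.1142 -36.9595] [ 0.2169  2.5271 -0.3247]
shift [-0.0002  0.0001  0.0016] turn [0.0002 0.     0.0004] deg 0.2
wrist cap_seat 0.78 [ 0.6232 -0.0533  0.1977] [252. 241.]
scene barrel 0.82 [ 0.6223 -0.0574  0.2012] [218. 172.]
scene cap_seat 0.8 [0.7011 0.2624 0.0242] [280. 318.]
scene cap_seat 0.76 [0.5239 0.1005 0.0236] [286. 238.]
scene cap_seat 0.73 [ 0.621  -0.0585  0.2004] [218. 171.]
```

View pics/s8c.png

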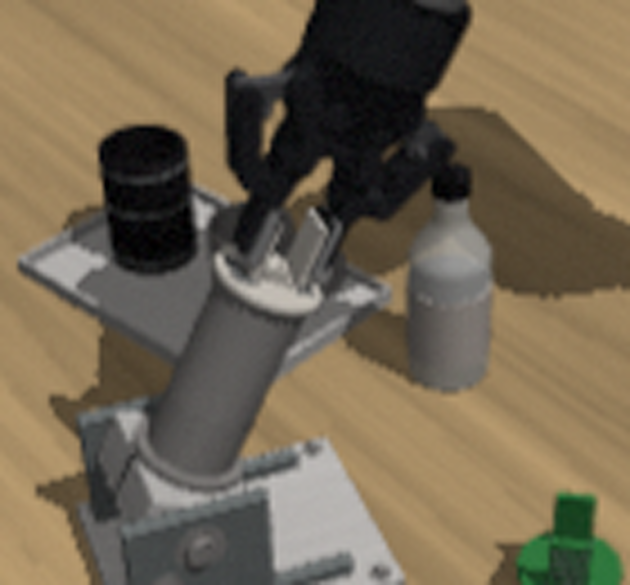

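The flange sits on the rim, and a 37 N axial reaction at 1.6 mm from the predicted seat is within error. I release while keeping a light forward press.

Emit:
jog_arm(
  commands=[
    {"x": 0,"y": 0,"z": 0.003,"wx": 0,"wy": 0,"wz": 0},
    {"x": 0,"y": 0,"z": 0.003,"wx": 0,"wy": 0,"wz": 0},
    {"x": 0,"y": 0,"z": 0.003,"wx": 0,"wy": 0,"wz": 0},
    {"x": 0,"y": 0,"z": 0.001,"wx": 0,"wy": 0,"wz": 0},
    {"x": 0,"y": 0,"z": 0,"wx": 0,"wy": 0,"wz": 0},
    {"x": 0,"y": 0,"z": 0,"wx": 0,"wy": 0,"wz": 0},
  ],
  fingers=0,
)

```text
time: 20.0
position: [0.6177, -0.0522, 0.2109]
eef_rot: [2.196, 1.629, 0.391]
contact_force: [-0.4, 0.4, -0.5]
finger_gap: 0.0851
```

```bash
python3 - <<'E'
from h import *
o=observe();print(o["time"],R.from_rotvec(o["eef_rot"]).inv().apply(o["contact_force"]),o["finger_gap"]);ins(.013)
E
```

```text
20.0 [ 0.2515 -0.6976  0.2449] 0.08512771189358803
shift [-0.0001 -0.      0.0017] turn [0.0003 0.     0.0004] deg 0.2
```

Emit:
jog_arm(
  commands=[
    {"x": 0,"y": 0,"z": -0.03,"wx": 0,"wy": 0,"wz": 0},
    {"x": 0,"y": 0,"z": -0.07,"wx": 0,"wy": 0,"wz": 0},
    {"x": 0,"y": 0,"z": -0.11,"wx": 0,"wy": 0,"wz": 0},
    {"x": 0,"y": 0,"z": -0.13,"wx": 0,"wy": 0,"wz": 0},
    {"x": 0,"y": 0,"z": -0.13,"wx": 0,"wy": 0,"wz": 0},
    {"x": 0,"y": 0,"z": -0.13,"wx": 0,"wy": 0,"wz": 0},
  ],
)

```text
time: 20.6
position: [0.5611, -0.0349, 0.3259]
eef_rot: [2.197, 1.629, 0.391]
contact_force: [0.3, -0.1, -0.2]
finger_gap: 0.0853
```

```bash
python3 - <<'E'
from h import *
o=observe();print(o["time"],o["position"])
im=snapshot("wrist");cv2.imwrite("pics/w9.png",im);marks("wrist",["cap_seat","cap_grip","barrel"]);marks("wrist",["tab_a"],find_in)
s=snapshot("scene");marks("scene",["cap_seat","jacket","beaker","bottle","jar"]);snapshot("top");marks("top",["cap_seat","jacket","beaker","bottle","jar"])
M,a,y=stand();f=4;x0,y0=160,120
b=cv2.resize(im[y0:y0+140,x0:x0+180],None,fx=f,fy=f,interpolation=cv2.INTER_CUBIC)
x=np.cross(y,a)
for z,r,col in((0,.032,(0,0,255)),(.005,.032,(0,255,0)),(-.117,.034,(255,0,0))):
    for t in np.linspace(0,6.28,50):
        p=(px("wrist",M+z*a+r*(np.cos(t)*x+np.sin(t)*y))-[x0,y0])*f;cv2.circle(b,tuple(p.astype(int)),2,col,-1)
for sg in(1,-1):
  for e in(-.012,.012):
    for r,col in((.022,(0,0,255)),(.017,(0,255,0))):
        p=(px("wrist",M+.045*a+sg*r*x+e*y)-[x0,y0])*f;cv2.circle(b,tuple(p.astype(int)),4,col,-1)
c=cv2.resize(s[110:240,170:270],None,fx=4.3,fy=4.3,interpolation=cv2.INTER_CUBIC)[:560,:]
cv2.imwrite("pics/w9b.png",b);cv2.imwrite("pics/s9.png",c)
b2=cv2.resize(b,(450,350));c2=cv2.resize(c,(350,455))[:350];cv2.imwrite("pics/f.png",np.hstack([b2,c2]))
E
```

```text
20.6 [ 0.5611 -0.0349  0.3259]
wrist cap_seat 0.73 [ 0.6245 -0.0495  0.1997] [255. 175.]
wrist cap_seat 0.71 [0.5193 0.0998 0.0235] [69. 58.]
wrist cap_grip 0.93 [0.5229 0.1014 0.0486] [71. 53.]
wrist cap_grip 0.74 [ 0.6121 -0.0503  0.2209] [254. 187.]
wrist tab_a 0.72 [0.5333 0.1071 0.0629] [78. 43.]
wrist tab_a 0.66 [0.5109 0.0886 0.0666] [64. 67.]
wrist tab_a 0.63 [ 0.5913 -0.0405  0.2227] [230. 187.]
scene cap_seat 0.79 [0.5247 0.0991 0.0239] [286. 237.]
scene cap_seat 0.78 [0.6968 0.2627 0.0258] [281. 317.]
scene cap_seat 0.62 [ 0.6193 -0.0574  0.1968] [219. 173.]
scene cap_seat 0.34 [ 0.5172 -0.3683  0.0079] [194. 164.]
scene jacket 0.96 [ 0.5148 -0.3675  0.0042] [194. 165.]
scene jacket 0.66 [0.5599 0.3735 0.005 ] [360. 320.]
scene beaker 0.71 [ 0.6067 -0.0513  0.2273] [224. 162.]
scene beaker 0.45 [ 0.5014 -0.2543  0.005 ] [216. 179.]
scene bottle 0.84 [ 0.4309 -0.1151  0.0009] [260. 191.]
scene jar 0.9 [0.5602 0.3761 0.0085] [361. 320.]
scene jar 0.66 [ 0.6074 -0.0499  0.224 ] [224. 163.]
top cap_seat 0.55 [0.6985 0.2604 0.0219] [186. 169.]
top cap_seat 0.53 [ 0.6193 -0.0593  0.2012] [282. 187.]
top jacket 0.88 [ 0.5137 -0.3694  0.003 ] [367. 239.]
top beaker 0.95 [ 0.5017 -0.2545  0.0013] [333. 240.]
top bottle 0.51 [ 0.4355 -0.1135 -0.0027] [289. 257.]
top jar 0.77 [0.5605 0.3747 0.0038] [149. 207.]
top jar 0.27 [ 0.5016 -0.2525  0.0021] [332. 240.]
```

View pics/f.png

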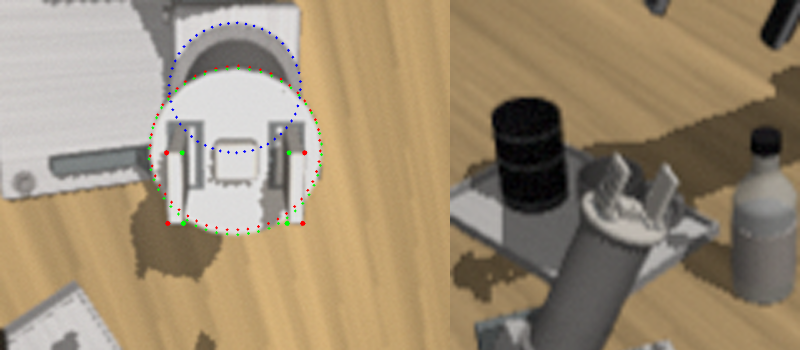

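The flange lies on the predicted home outline. Both tabs match the fully released positions (outer edges at px 166 and 304), which they could only reach with the noses under the rim. The gripper is clear, so I hand in.

```bash
python3 -c "
from h import *
job_done();print(observe()['time'])"
```

```text
the job is handed in; nothing more can be done
the job is handed in; nothing more can be done
```

The jacket is off the cartridge and standing in the drip tray, and the white cap is in the cartridge's mouth and looks locked. I handed the job in at about 21 s of the 67 s allowed.

- **Jacket:** it stands upright about 115 mm from the mug's axis, clear of it.
- **Cap:** I pressed it in until the reaction reached about 37 N. In the last pictures the flange lies on its predicted home outline. Both tabs match their fully released positions, which needs the latch noses to be under the rim. I did not do a pull test.
- **Mug, jar, bottle and look-alike caps:** the mug, jar and bottle read the same positions as at the start, within the networks' few millimetres. I never touched the green and purple caps.

Three readings were slightly off:
- **Press depth:** the press stopped about 1.6 mm short of the computed seat, which is within calibration error.
- **Finger gap:** it read 30 mm on the pinched tabs, where 34 mm was expected.
- **Last cap position:** the final wrist-camera reading of the cap seat was about 6 mm off sideways from the measured mouth, while the flange outline and the other cameras agreed with it within about 5 mm.

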